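Close and clamp the cup mould

ROBOT

A 6-joint arm with a two-finger parallel gripper is mounted at the origin on the work surface. World frame = base frame: x ahead of the robot, y to its left, z up, the work surface at z = 0. Lengths are in m, angles in rad, forces in N, time in s.
With the tool pointing down it reaches from about 0.3 to 0.75 m from the base axis. Payload 8.5 kg.
Tool frame: the origin (TCP) lies between the finger pads; the fingertips stand r.tips_ahead ahead of it and the grasp point (between the pads) lies 11 mm behind it (r.tips_ahead is the distance from the TCP to the fingertips, in m); z points along the fingers, y is the direction in which the jaws open and shut (so a half turn about z gives the same grasp; the last joint's range is limited). The gripper opens to 88 mm and grips with 3 to 60 N. Pads are 18 mm wide; open, the fingers measure 123 mm over their backs; the gripper's body (75 mm by 187 mm) begins 45 mm behind the grasp point.
Start: joints at [0.936, 0.381, 1.297, -0, 1.464, -0.215], TCP at [0.224, 0.502, 0.247] pointing down, gripper open.
Joint ranges: [-3.11, 3.11], [-0.89, 2.33], [0.22, 2.48], [-1.42, 4.56], [0.17, 2.85], [-2.88, 2.88]. Speed limits (rad/s): [2.39, 2.39, 3.14, 3.14, 3.14, 3.14].

INTERFACE

Orientations are given as a unit quaternion [w, x, y, z].
In Python, from station import get_state, eyes, job, r gives the robot as it stands.
- The arm moves only by the tool servo_tool, never from a script. Its argument "motion" is a list of rows, each an object with "offset": the shift along the tool's x, y, z in cm, a list of three; "roll": the turn about the tool's z in degrees. In form: [{"offset": [x, y, z], "roll": roll}, ...]. A call has exactly 5 rows; each row shifts and turns the pose as measured when the row begins, along the tool's axes as they then stand; what a row does not reach is not made up. A row lasts 1/8 s, in which the tool goes at most 62.5 mm and 10.7 degrees, less where a joint would pass 70% of its speed; a pose out of reach is approached as far as the arm can. A call with a gripper value outside its range is refused whole. "claw" is the opening in per cent of the stroke, from 0 (shut) to 100 (fully open), set as the call begins (left out, the last holds). The fingers move at their own pace and stop on an object; "newtons" is the grip in N (left out, the last holds). Time passes only in rows, so rows that do not move let the fingers close, or fill a call up. It gives the time, the measured TCP pose, the force and the opening at its end, in the units of the state.
- get_state(): the state, without advancing time (a new reading comes with each control period).
- eyes.grab_frame(name): name is "scene" or "top"; returns a dict with "pixels" (420x560x3 uint8, red, green, blue), "fx", "fy", "cx", "cy" (pixels), "R" (3x3) and "t" (3): a world point X has camera coordinates R X + t. Camera axes: x right, y down, z forward; pixel columns grow to the right and rows downward; lengths in m; the calibration is good to about 2 mm. A picture is of the moment at which its call begins. There is no depth.
- job.close_job(): hands the job in, once; it reports no verdict.
The state is a dict: "time_s": time; "joint_positions": joint angles; "dq": joint speeds; "joint_torque": joint torques, N m; "ee_pos": TCP position; "eef_rot": TCP orientation; "wrist_force": force on the tool from outside, world axes, zero at the start; "ft_torque": the same for the moment, N m; "opening": finger opening in m.
Only numpy, scipy, OpenCV 4.12 (cv2) and the standard library are available. Lean on these libraries where they do the work, as an engineer would, in place of code of your own. Each camera call takes 0.05 s, during which the arm holds its last target. There are 200 camera calls.

TASK

Close this two-part plaster cup mould ready for casting: with the fingertips, push the loose front half along the bed, away from you, until its far end stands against the wooden fence in line with the back half. Then push the red lever of the toggle clamp over towards the mould, past its dead point, until it snaps into lock and the rubber-tipped plunger holds the two halves tightly shut. Only push, and gently, for plaster chips: do not squeeze, lift or tip the mould half, and leave everything else on the bench where it stands.

Things in the scene. Friction and masses are not known exactly. Their poses are not given: they have to be found in the camera images.
- jig: Mould-closing jig, fixed; origin at bench-top level, z up. +x: the way the front half is pushed along the bed, roughly away from the robot (yaw within 0.3 rad); +y: clamping direction, from clamp to mould. In its frame (mm): plywood bed x -165..80, y -165..185, top z 18; wooden fence x 50..66, y 50..175, up to z 63, the far ends of both mould halves stand against its face x 50.
- back_half: Back half of the plaster cup mould, fixed on the bed in front of a steel backstop: 100 (x) x 50 (y) x 85 (z) mm, jig x -50..50, y 100..150, z 18..103 mm. Its parting face with the half-round cavity is at jig y 100. Origin at the centre of its underside.
- front_half: Loose front half of the mould, about 0.45 kg: block 100 (x) x 50 (y) x 85 (z) mm, half-round cavity (radius 32) open on top and on its +y face. Origin: centre of underside. Starts on the bed 60 to 90 mm short of home along the jig's -x, turned up to 0.1 rad, 6 to 12 mm clear of the back half's face plane (the plunger closes that gap). Slides under 2 to 4 N; chips if fingers press over 40 N.
- home (a point): Where the front half's origin must come to lie: (0, 75, 18) mm in the jig's frame.
- pivot (a point): Axis of the lever's hinge, at (0, -113, 60.5) mm in the jig's frame, along the jig's x; the lever swings in the plane x = 0. Around it the clamp: steel cheeks x -15..15 up to z 74, on a flange and wooden riser x -33..33, y -135..5, up to z 42; barrel 25 mm in diameter, y -38..2, z 60.5.
- grip (a point): Centre of the round upper end of the red grip, 120 mm from the pivot. The grip is a round bar 20 mm thick, from 45 to 130 mm from the pivot; below it a flat steel bar 6 mm wide.
- lever (a joint): Clamp lever angle, rad. Its elevation over the jig's +y direction is 2.042 - value: at 0 (open) it leans back, away from the mould, 27 deg past upright; push it towards the mould and down. Starts at 0 to 0.2 and stays where left. With the mould in place it turns easily to about 0.8, then resists (up to 5 N at the grip), dead point 1.31, past 1.37 snaps by itself to its stop at 1.50.
- pad: Springy rubber pad (about 14 N/mm) on the clamp's plunger, 27 mm in diameter, 13 long, at jig x 0, z 60.5 mm. Origin: centre of its front face, at jig y 20 mm with the lever at 0, about 28 at 0.2, 50 pressing on the mould when locked.
- cast_cup: Bystander: unfired cup, 64 mm diameter, 55 tall, standing on the bed beside the clamp. Origin at the centre of its foot.
- wood_rib: Bystander: wooden throwing rib, 32 x 85 x 6 mm, lying on the bed beyond the clamp. Origin at the centre of its underside.
- mug_white: Bystander: white mug, 80 mm diameter, 90 tall. Origin at the centre of its foot.
- clay_bowl: Bystander: terracotta bowl, 124 mm diameter, 60 tall. Origin at the centre of its foot.
- glaze_jar: Bystander: amber glaze jar with white cap, 68 mm diameter, 95 tall. Origin at the centre of its underside.
- mallet: Bystander: rubber mallet lying down, 260 mm long. Origin under its middle.
- brush: Bystander: glaze brush lying down, 190 mm long. Origin under its middle.
Not all that is in view belongs to the job. Leave any blue or yellow look-alike of the front_half alone.

How it is judged:
On the way, in this order (a step that is already met when the one before it is completed fails the run):
1. the front half stands against the fence, the lever still open (x of front_half in the frame of home above -0.004 m and value of joint lever below 1.2 rad), for 0.2 s.
2. the lever has snapped over the dead point into lock, pressing on the mould (value of joint lever above 1.42 rad and contact force between pad and front_half above 12 N), for 0.2 s.
At the end, for the whole second after the job is handed in: The lever is locked (joint above 1.42 rad, past the dead point at 1.31), the pad presses on the front half with more than 12 N, and the front half is closed on the back half: within 4 mm of home along the fence direction, its face within 3 mm of the back half's, square to 0.04 rad, upright, at rest (all of step 2 and x of front_half in the frame of home between -0.004 and 0.004 m and y of front_half in the frame of home between -0.003 and 0.004 m and angle between the x axis of front_half and the x axis of home, either way round below 0.04 rad and angle between front_half's own z axis and vertical below 0.05 rad and linear speed of front_half below 0.01 m/s); the robot touches nothing.
It fails at once if the front half is lifted off the bed (over 10 mm) or tipped (z of front_half in the frame of home above 0.01 m or angle between front_half's own z axis and vertical above 0.2 rad).
It fails at once if the fingers squeeze or ram the plaster half with over 40 N (contact force between the fingers and front_half above 40 N).
It fails at once if another thing on the bench is moved by more than 25 mm (distance of any of cast_cup, wood_rib, mug_white, clay_bowl, glaze_jar, mallet, brush from where it was at the start of the episode above 0.025 m).
It also fails if it takes over 53 s, if anything falls off the work surface, if the arm or the gripper's body presses on something with over 40 N, if the wrist force passes 120 N, or if a joint passes its speed limit or range.

## Working session

There is one attempt and no reset: what is moved stays moved. The work goes in short steps, Python scripts to look and compute and a tool call to move; the robot and the scene stay as the last step left them, time stands still between calls to the robot, and variables do not carry over. Pictures are saved under pics/ and viewed, about 8 in all and at most 12, crops included, and the job is handed in when it is done.

Besides the shell and the picture viewer there is one more tool, called after ">>>" by a JSON object that holds its "name" and its "arguments". servo_tool: Moves the arm, as the interface text tells. Its arguments: {"type":"object","properties":{"motion":{"type":"array","items":{"type":"object","properties":{"offset":{"type":"array","items":{"type":"number"}},"roll":{"type":"number"}}}},"claw":{"type":"number"},"newtons":{"type":"number"}},"required":["motion"]}

```bash
mkdir -p pics; ls; python3 - <<'E'
from station import get_state, eyes, job, r
import cv2
for n in ("scene","top"):
    f=eyes.grab_frame(n); cv2.imwrite(f"pics/{n}0.png",f["pixels"][:,:,::-1]); print(n,f["fx"],f["fy"],f["cx"],f["cy"],f["R"],f["t"])
print(r.tips_ahead,get_state())
E
```

```text
pics
scene 470.0114751033314 470.0114751033314 290.0364386202789 215.03039655472585 [[-0.70067866  0.71320805  0.0195878 ]
 [ 0.42175563  0.43617788 -0.79490317]
 [-0.57547511 -0.54871042 -0.60642004]] [ 0.37594241 -0.09990081  1.75841133]
top 386.2296209974637 386.2296209974637 281.764215580578 209.60821106627523 [[-0.16832324 -0.98572179 -0.00445423]
 [-0.96321645  0.16543711 -0.2117655 ]
 [ 0.20947876 -0.03135467 -0.97731036]] [0.05004656 0.5373179  1.05501757]
0.008 {'time_s': 0.1, 'joint_positions': array([ 9.35699938e-01,  3.81124885e-01,  1.29815625e+00,  1.98697422e-06,
        1.46359568e+00, -2.15284876e-01]), 'dq': array([ 1.74680991e-03, -2.69765150e-03, -1.39534377e-03, -8.61178631e-05,
       -4.36415255e-04, -1.49793515e-05]), 'joint_torque': array([ 4.17658797e-03, -4.38652003e+01, -2.24914777e+01,  7.15407589e-02,
        3.41143494e-02, -1.15727507e-04]), 'ee_pos': array([0.22402233, 0.5020466 , 0.2462112 ]), 'eef_rot': array([-2.65753927e-04,  2.08367788e-01,  9.78050332e-01, -5.84501229e-04]), 'wrist_force': array([0.03772988, 0.79564207, 0.24701784]), 'ft_torque': array([ 0.0145056 , -0.00966568, -0.02166822]), 'opening': 0.08826600863774166}
```

View pics/scene0.png

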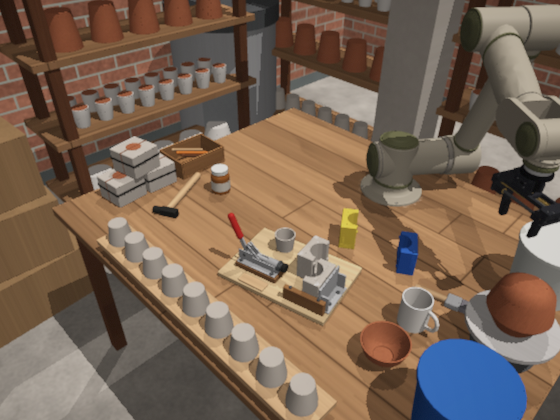

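View pics/top0.png

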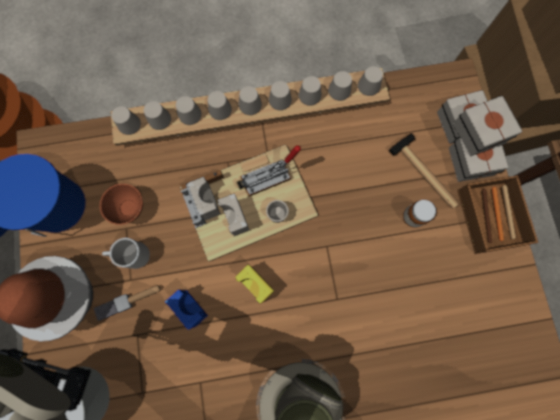

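The top view shows the bed at about (183–316, 148–258). The back half is at (202,195), the grey front half at (232,213), the clamp at (265,178) and the red grip at (292,155). The blue (186,308) and yellow (254,284) blocks are look-alikes and stay put. The loose grey half on the bed fits the description, and I'll confirm it in an enlarged crop.

```bash
python3 - <<'E'
import cv2, numpy as np
a=cv2.imread("pics/top0.png")[138:268,170:330]; b=cv2.imread("pics/scene0.png")[200:325,210:370]
a=cv2.resize(a,None,fx=5,fy=5,interpolation=cv2.INTER_CUBIC)[:,:800]
b=cv2.resize(b,None,fx=4.8,fy=4.8,interpolation=cv2.INTER_CUBIC)
for im,o,s in((a,(170,138),5),(b,(210,200),4.8)):
    for k in range(0,160,20):
        cv2.putText(im,str(o[0]+k),(int(k*s),10),0,.4,(0,255,255));cv2.putText(im,str(o[1]+k),(0,int(k*s)+4),0,.4,(0,255,255))
        cv2.line(im,(int(k*s),0),(int(k*s),600),(0,255,255),1) if 0 else None
cv2.imwrite("pics/c1.png",a[:600]);cv2.imwrite("pics/c2.png",b[:600])
E
```

```text
(no output)
```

View pics/c1.png

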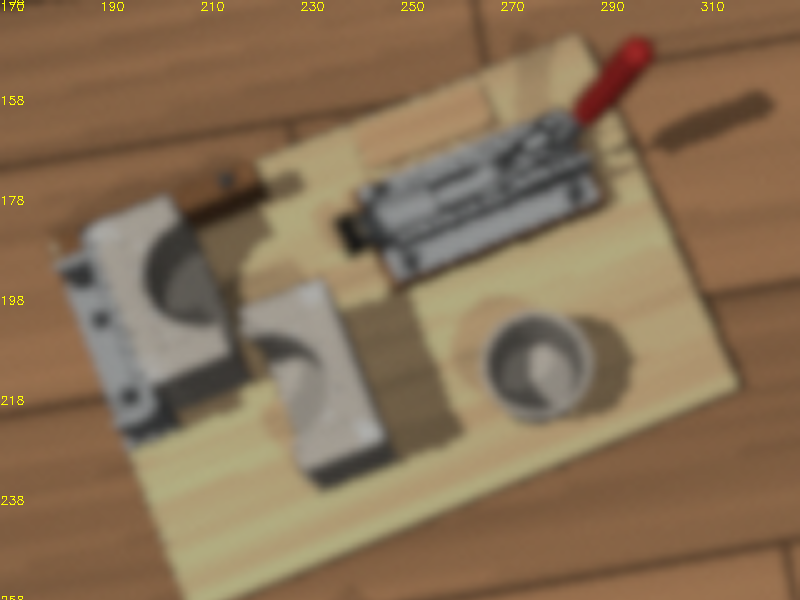

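View pics/c2.png

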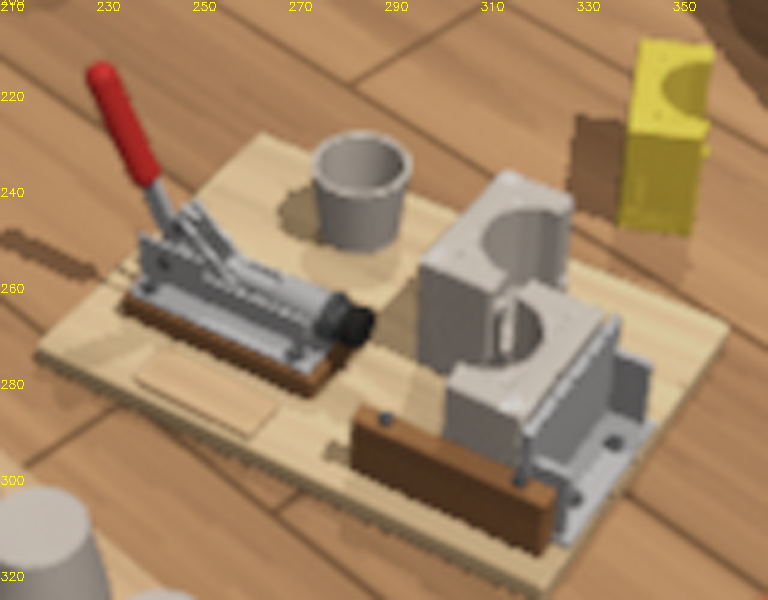

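The crops confirm it. The grey loose half's top corners are at about (219,198), (234,195), (248,226), (232,232), with the cup beside it at (277,211) and the lever grip end at (298,148). Next I'll fit the poses.

```bash
cat > geo.py <<'E'
import numpy as np
from scipy.optimize import least_squares
from station import get_state, eyes, job, r
def uv(f,X):
    c=np.asarray(X)@np.array(f["R"]).T+f["t"]; return np.c_[f["fx"]*c[:,0]/c[:,2]+f["cx"], f["fy"]*c[:,1]/c[:,2]+f["cy"]]
def Rz(a): return np.array([[np.cos(a),-np.sin(a),0],[np.sin(a),np.cos(a),0],[0,0,1]])
def world(p,X): return np.asarray(X)/1000.@Rz(p[2]).T+[p[0],p[1],0]
def c1(l): return np.array(l)/5+[170,138]
def c2(l): return np.array(l)/4.8+[210,200]
def fit(obs,p0):
    g=lambda p: np.concatenate([(uv(f,world(p,X))-U).ravel() for f,X,U in obs])
    s=least_squares(g,p0,loss="soft_l1"); print(np.round(s.x,4), np.round(g(s.x),1)); return s.x
E
python3 - <<'E'
from geo import *
T=eyes.grab_frame("top");S=eyes.grab_frame("scene")
J=fit([(T,[[80,-165,18],[-165,-165,18],[-50,100,103],[50,100,103]],c1([(578,35),(740,385),(232,360),(165,197)])),
 (S,[[80,-165,18],[-165,-165,18],[-165,185,18],[80,185,18]],c2([(38,355),(262,133),(728,325),(545,595)]))],[.5,.1,.1])
F=fit([(T,[[50,25,103],[50,-25,103],[-50,-25,103],[-50,25,103]],c1([(243,302),(320,283),(390,440),(308,470)])),
 (S,[[-50,-25,103],[50,-25,103],[-50,25,103]],c2([(510,172),(420,262),(575,200)]))],[.5,.1,.1])
d=Rz(J[2]).T@[F[0]-J[0],F[1]-J[1],0]; print("front in jig",d*1000,F[2]-J[2])
for n,p in dict(home=[0,75,18],pivot=[0,-113,60.5],cupish=[-100,-50,18]).items(): print(n,world(J,[p]))
g=lambda v:[0,-113+120*np.cos(2.042-v),60.5+120*np.sin(2.042-v)]
for v in(0,.1,.2):
    w=world(J,[g(v)]);print(v,w,uv(T,w),uv(S,w))
print("red seen",c1([(640,50)]),c2([(102,72)]))
np.save("J.npy",J)
E
```

```text
[0.6333 0.0543 0.2324] [-0.5 -0.8 -0.5  0.6 -0.9 -1.2 -0.1 -0.5 -0.6 -2.6 -0.4 -0.9  0.9 -1.1
  0.3 -2.2]
[0.5434 0.0968 0.2055] [-1.2  1.   0.3 -1.6 -1.2 -0.1 -2.   0.5 -1.5 -1.6 -0.9 -1.4 -0.  -1.3]
front in jig [-77.70394458  62.08554708   0.        ] -0.026869183344801817
home [[0.61603579 0.12730586 0.018     ]]
pivot [[ 0.65933405 -0.0556402   0.0605    ]]
cupish [[ 0.54751279 -0.01736479  0.018     ]]
0 [[ 0.6718802  -0.10865085  0.1674227 ]] [[297.91663346 148.71025642]] [[230.29198803 216.08804496]]
0.1 [[ 0.66935909 -0.09799852  0.17232697]] [[294.21847603 149.55797317]] [[233.32117174 215.98184489]]
0.2 [[ 0.66673781 -0.08692296  0.1761139 ]] [[290.32156114 150.62797081]] [[236.52990436 216.2422959 ]]
red seen [[298. 148.]] [[231.25 215.  ]]
```

>>> {"name": "servo_tool", "arguments": {"motion": [{"offset": [-4,-3,0],"roll": -7.5},{"offset": [-4,-3,0],"roll": -7.5},{"offset": [-4,-3,0],"roll": -7.5},{"offset": [-4,-3,0],"roll": -7.5},{"offset": [-4,-3,0],"roll": -7.5}], "claw": 15}}

```text
time_s: 0.82
ee_pos: [0.3984, 0.3236, 0.2459]
eef_rot: [-0.001, -0.13, 0.991, -0.0]
wrist_force: [-0.3, 0.4, 0.8]
opening: 0.0402
```

```bash
cat > st.py <<'E'
from geo import *
from scipy.spatial.transform import Rotation as Q
J=np.load("J.npy"); s=get_state(); M=Q.from_quat(np.roll(s["eef_rot"],-1)).as_matrix(); A=Rz(J[2]).T
print("t",s["time_s"],"jig mm",np.round(A@(s["ee_pos"]-[J[0],J[1],0])*1000,1),"F jig",np.round(A@s["wrist_force"],1),"open",round(s["opening"],4))
print("tool x,y,z in jig (cols)\n",np.round(A@M,3))
E
python3 st.py
```

```text
t 0.825 jig mm [-166.6  316.2  245.9] F jig [-0.2  0.5  0.8] open 0.0402
tool x,y,z in jig (cols)
 [[-1.    -0.029 -0.001]
 [-0.029  1.    -0.001]
 [ 0.001 -0.001 -1.   ]]
```

>>> {"name": "servo_tool", "arguments": {"motion": [{"offset": [0,-5,0],"roll": 1.7},{"offset": [0,-5,0],"roll": 0},{"offset": [0,-5,0],"roll": 0},{"offset": [0,-5,0],"roll": 0},{"offset": [0,-5,0],"roll": 0}]}}

```text
time_s: 1.45
ee_pos: [0.4602, 0.0732, 0.245]
eef_rot: [-0.001, -0.116, 0.993, -0.0]
wrist_force: [0.8, -0.2, 0.2]
opening: 0.0133
```

```bash
python3 st.py; python3 - <<'E'
from geo import *
import cv2
f=eyes.grab_frame("top")["pixels"][138:268,170:330,::-1]
cv2.imwrite("pics/c3.png",cv2.resize(f,None,fx=5,fy=5,interpolation=cv2.INTER_CUBIC)[:600])
E
```

```text
t 1.45 jig mm [-164.1   58.2  245. ] F jig [ 0.7 -0.4  0.2] open 0.0133
tool x,y,z in jig (cols)
 [[-1.     0.    -0.002]
 [ 0.     1.    -0.001]
 [ 0.002 -0.001 -1.   ]]
```

>>> {"name": "servo_tool", "arguments": {"motion": [{"offset": [0,0.5,4],"roll": 0},{"offset": [0,0,5],"roll": 0},{"offset": [0,0,5],"roll": 0},{"offset": [0,0,3.5],"roll": 0},{"offset": [0,0,0],"roll": 0}]}}

```text
time_s: 2.12
ee_pos: [0.4618, 0.0707, 0.0659]
eef_rot: [0.001, -0.112, 0.994, -0.002]
wrist_force: [0.4, -0.2, 0.7]
opening: 0.0129
```

```bash
python3 st.py; python3 - <<'E'
from geo import *
import cv2
a=eyes.grab_frame("top")["pixels"][138:268,170:330,::-1];b=eyes.grab_frame("scene")["pixels"][200:325,230:370,::-1]
g=lambda x:cv2.resize(x,(400,int(400*x.shape[0]/x.shape[1])),interpolation=cv2.INTER_CUBIC)
a,b=g(a),g(b);h=min(len(a),len(b));cv2.imwrite("pics/c4.png",np.hstack([a[:h],b[:h]]))
E
```

```text
t 2.125 jig mm [-163.1   55.4   65.9] F jig [ 0.3 -0.2  0.7] open 0.0129
tool x,y,z in jig (cols)
 [[-1.     0.008  0.001]
 [ 0.008  1.    -0.004]
 [-0.001 -0.004 -1.   ]]
```

View pics/c4.png

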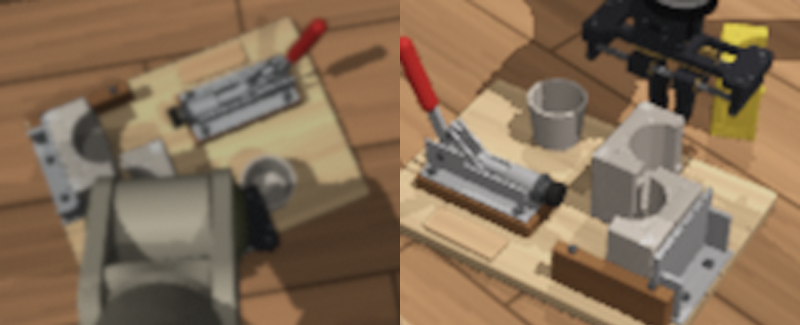

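The right panel shows the closed fingers (about 670,90) hanging behind the front half's near end, clear of the cup and the yellow block. I'll centre on the block and push.

>>> {"name": "servo_tool", "arguments": {"motion": [{"offset": [0,0.8,0],"roll": 0},{"offset": [-1.2,0,0],"roll": 0.4},{"offset": [-1,0,0],"roll": 0},{"offset": [-0.5,0,0],"roll": 0},{"offset": [-0.5,0,0],"roll": 0}]}}

```text
time_s: 2.85
ee_pos: [0.4952, 0.0866, 0.072]
eef_rot: [0.005, -0.108, 0.994, -0.003]
wrist_force: [-6.1, -1.2, 2.6]
opening: 0.0131
```

```bash
python3 st.py
```

```text
t 2.85 jig mm [-126.9   63.2   72. ] F jig [-6.2  0.3  2.6] open 0.0131
tool x,y,z in jig (cols)
 [[-1.     0.015  0.01 ]
 [ 0.015  1.    -0.007]
 [-0.01  -0.007 -1.   ]]
```

>>> {"name": "servo_tool", "arguments": {"motion": [{"offset": [-0.9,0,0.3],"roll": -0.9},{"offset": [-0.9,0,0.1],"roll": 0},{"offset": [-0.9,0,0.1],"roll": 0},{"offset": [-0.9,0,0.1],"roll": 0},{"offset": [-0.9,0,0.1],"roll": 0}]}}

```text
time_s: 3.48
ee_pos: [0.5361, 0.0966, 0.0656]
eef_rot: [-0.001, -0.117, 0.993, -0.003]
wrist_force: [-7.7, -2.0, 5.8]
opening: 0.0132
```

```bash
python3 st.py
```

```text
t 3.475 jig mm [-84.9  63.5  65.6] F jig [-8.  -0.1  5.8] open 0.0132
tool x,y,z in jig (cols)
 [[-1.    -0.002 -0.003]
 [-0.002  1.    -0.006]
 [ 0.003 -0.006 -1.   ]]
```

>>> {"name": "servo_tool", "arguments": {"motion": [{"offset": [-0.5,0,0],"roll": 0},{"offset": [-0.5,0,0],"roll": 0},{"offset": [-0.4,0,0],"roll": 0},{"offset": [-0.3,0,0],"roll": 0},{"offset": [-0.3,0,0],"roll": 0}]}}

```text
time_s: 4.1
ee_pos: [0.5549, 0.1011, 0.0656]
eef_rot: [-0.004, -0.117, 0.993, -0.003]
wrist_force: [-5.2, -2.1, 3.0]
opening: 0.0131
```

```bash
python3 st.py
```

```text
t 4.1 jig mm [-65.6  63.6  65.6] F jig [-5.6 -0.8  3. ] open 0.0131
tool x,y,z in jig (cols)
 [[-1.    -0.002 -0.008]
 [-0.002  1.    -0.006]
 [ 0.008 -0.005 -1.   ]]
```

>>> {"name": "servo_tool", "arguments": {"motion": [{"offset": [-0.3,0,0],"roll": 0},{"offset": [-0.3,0,0],"roll": 0},{"offset": [-0.2,0,0],"roll": 0},{"offset": [-0.2,0,0],"roll": 0},{"offset": [-0.2,0,0],"roll": 0}]}}

```text
time_s: 4.72
ee_pos: [0.5601, 0.1025, 0.0658]
eef_rot: [-0.013, -0.117, 0.993, -0.004]
wrist_force: [-14.2, -4.9, 10.0]
opening: 0.0135
```

```bash
python3 st.py
```

```text
t 4.725 jig mm [-60.1  63.8  65.8] F jig [-15.   -1.5  10. ] open 0.0135
tool x,y,z in jig (cols)
 [[-1.    -0.002 -0.027]
 [-0.002  1.    -0.005]
 [ 0.027 -0.005 -1.   ]]
```

>>> {"name": "servo_tool", "arguments": {"motion": [{"offset": [-0.2,0,0],"roll": 0},{"offset": [-0.2,0,0],"roll": 0},{"offset": [0,0,0],"roll": 0},{"offset": [2,0,0],"roll": 0},{"offset": [3,0,0],"roll": 0}]}}

```text
time_s: 5.35
ee_pos: [0.5125, 0.0906, 0.0678]
eef_rot: [-0.017, -0.117, 0.993, -0.005]
wrist_force: [-0.1, -1.0, 0.4]
opening: 0.0135
```

>>> {"name": "servo_tool", "arguments": {"motion": [{"offset": [0,0,-5],"roll": 0},{"offset": [0,0,-5],"roll": 0},{"offset": [0,0,-5],"roll": 0},{"offset": [0,-5,-4],"roll": 10},{"offset": [0,-5,0],"roll": 10}], "claw": 0}}

```text
time_s: 5.98
ee_pos: [0.5338, -0.0035, 0.2634]
eef_rot: [-0.013, 0.06, 0.998, -0.007]
wrist_force: [0.3, 0.6, -0.6]
opening: 0.0004
```

>>> {"name": "servo_tool", "arguments": {"motion": [{"offset": [0,-5,0],"roll": 10},{"offset": [0,-4,0],"roll": 10},{"offset": [0,-3,0],"roll": 10},{"offset": [0,0,0],"roll": 10},{"offset": [0,0,0],"roll": 10}]}}

```text
time_s: 6.6
ee_pos: [0.504, -0.1262, 0.267]
eef_rot: [-0.004, 0.491, 0.871, -0.011]
wrist_force: [1.1, 0.1, -0.5]
opening: 0.0002
```

```bash
python3 st.py; python3 - <<'E'
from geo import *
import cv2
a=eyes.grab_frame("top")["pixels"][138:268,170:330,::-1];b=eyes.grab_frame("scene")["pixels"][200:325,210:370,::-1]
g=lambda x:cv2.resize(x,(400,int(400*x.shape[0]/x.shape[1])),interpolation=cv2.INTER_CUBIC)
a,b=g(a),g(b);h=min(len(a),len(b));cv2.imwrite("pics/c5.png",np.hstack([a[:h],b[:h]]))
E
```

```text
t 6.6 jig mm [-167.4 -145.9  267. ] F jig [ 1.1 -0.1 -0.5] open 0.0002
tool x,y,z in jig (cols)
 [[-0.307  0.952 -0.021]
 [ 0.952  0.306 -0.011]
 [-0.004 -0.024 -1.   ]]
```

View pics/c5.png

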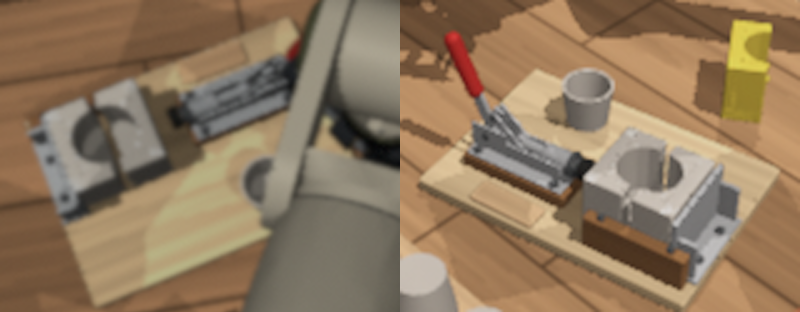

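The front half stands at the fence in line with the back half, leaving a small uniform gap. The lever is still open and the cup hasn't moved. Now for the lever.

>>> {"name": "servo_tool", "arguments": {"motion": [{"offset": [0,0,0],"roll": 9},{"offset": [0,0,0],"roll": 9},{"offset": [-4,4,0],"roll": 0},{"offset": [-2,5,0],"roll": 0},{"offset": [0,5,0],"roll": 0}]}}

```text
time_s: 7.32
ee_pos: [0.6574, -0.1521, 0.266]
eef_rot: [-0.0, 0.615, 0.788, -0.011]
wrist_force: [0.0, 0.3, 0.6]
opening: 0.0006
```

```bash
python3 st.py
```

```text
t 7.325 jig mm [ -24.1 -206.4  266. ] F jig [0.1 0.3 0.6] open 0.0006
tool x,y,z in jig (cols)
 [[-0.014  1.    -0.018]
 [ 1.     0.013 -0.013]
 [-0.013 -0.018 -1.   ]]
```

>>> {"name": "servo_tool", "arguments": {"motion": [{"offset": [0,2.2,1],"roll": 0.8},{"offset": [0,0,3],"roll": 0},{"offset": [0,0,3.5],"roll": 0},{"offset": [0,0,2.5],"roll": 0},{"offset": [0,0,0],"roll": 0}]}}

```text
time_s: 7.95
ee_pos: [0.6829, -0.1463, 0.16]
eef_rot: [0.001, 0.61, 0.792, -0.01]
wrist_force: [0.5, 1.8, 0.2]
opening: 0.0005
```

```bash
python3 st.py
```

```text
t 7.95 jig mm [   2.  -206.6  160. ] F jig [0.9 1.7 0.2] open 0.0005
tool x,y,z in jig (cols)
 [[-0.026  1.    -0.015]
 [ 1.     0.025 -0.014]
 [-0.013 -0.016 -1.   ]]
```

>>> {"name": "servo_tool", "arguments": {"motion": [{"offset": [1.5,-0.2,0],"roll": 1.5},{"offset": [1.5,0,0],"roll": 0},{"offset": [1.5,0,0],"roll": 0},{"offset": [1.5,0,0],"roll": 0},{"offset": [1.5,0,0],"roll": 0}]}}

```text
time_s: 8.57
ee_pos: [0.6644, -0.0717, 0.1634]
eef_rot: [0.005, 0.618, 0.786, -0.009]
wrist_force: [1.2, -1.1, 1.5]
opening: 0.0001
```

```bash
python3 st.py
```

```text
t 8.575 jig mm [   1.3 -129.8  163.4] F jig [ 0.9 -1.4  1.5] open 0.0001
tool x,y,z in jig (cols)
 [[-0.005  1.    -0.008]
 [ 1.     0.005 -0.019]
 [-0.019 -0.008 -1.   ]]
```

>>> {"name": "servo_tool", "arguments": {"motion": [{"offset": [1.2,0,0],"roll": 0},{"offset": [1.2,0,0],"roll": 0},{"offset": [1,0,0.1],"roll": 0},{"offset": [0.8,0,0.2],"roll": 0},{"offset": [0.7,0,0.2],"roll": 0}]}}

```text
time_s: 9.2
ee_pos: [0.6521, -0.0211, 0.1569]
eef_rot: [0.005, 0.618, 0.786, -0.01]
wrist_force: [0.8, -4.4, -1.4]
opening: 0.0003
```

```bash
python3 st.py
```

```text
t 9.2 jig mm [  0.9 -77.7 156.9] F jig [-0.2 -4.4 -1.4] open 0.0003
tool x,y,z in jig (cols)
 [[-0.006  1.    -0.008]
 [ 1.     0.006 -0.021]
 [-0.02  -0.009 -1.   ]]
```

>>> {"name": "servo_tool", "arguments": {"motion": [{"offset": [0.6,0,0.25],"roll": 0},{"offset": [0.6,0,0.3],"roll": 0},{"offset": [0.5,0,0.4],"roll": 0},{"offset": [0.5,0,0.4],"roll": 0},{"offset": [0.4,0,0.4],"roll": 0}]}}

```text
time_s: 9.82
ee_pos: [0.6454, 0.0057, 0.1376]
eef_rot: [0.005, 0.618, 0.786, -0.009]
wrist_force: [0.5, 0.4, -0.8]
opening: 0.0004
```

```bash
python3 st.py
```

```text
t 9.825 jig mm [  0.5 -50.1 137.6] F jig [ 0.6  0.2 -0.8] open 0.0004
tool x,y,z in jig (cols)
 [[-0.006  1.    -0.009]
 [ 1.     0.006 -0.019]
 [-0.019 -0.009 -1.   ]]
```

The force has dropped to zero, so it probably snapped. I'll lift clear and look.

>>> {"name": "servo_tool", "arguments": {"motion": [{"offset": [-1,0,-4],"roll": 0},{"offset": [-2,-2,-5],"roll": 0},{"offset": [-3,-5,-3],"roll": 0},{"offset": [-3,-5,0],"roll": 0},{"offset": [-3,-5,0],"roll": 0}]}}

```text
time_s: 10.45
ee_pos: [0.5084, -0.1461, 0.2609]
eef_rot: [0.002, 0.615, 0.788, -0.01]
wrist_force: [0.8, -1.0, -0.3]
opening: 0.0001
```

```bash
python3 st.py; python3 - <<'E'
from geo import *
import cv2
a=eyes.grab_frame("top")["pixels"][138:268,170:330,::-1];b=eyes.grab_frame("scene")["pixels"][200:325,210:370,::-1]
g=lambda x:cv2.resize(x,(400,int(400*x.shape[0]/x.shape[1])),interpolation=cv2.INTER_CUBIC)
a,b=g(a),g(b);h=min(len(a),len(b));cv2.imwrite("pics/c6.png",np.hstack([a[:h],b[:h]]))
E
```

```text
t 10.45 jig mm [-167.7 -166.3  260.9] F jig [ 0.6 -1.2 -0.3] open 0.0001
tool x,y,z in jig (cols)
 [[-0.014  1.    -0.012]
 [ 1.     0.013 -0.015]
 [-0.015 -0.012 -1.   ]]
```

View pics/c6.png

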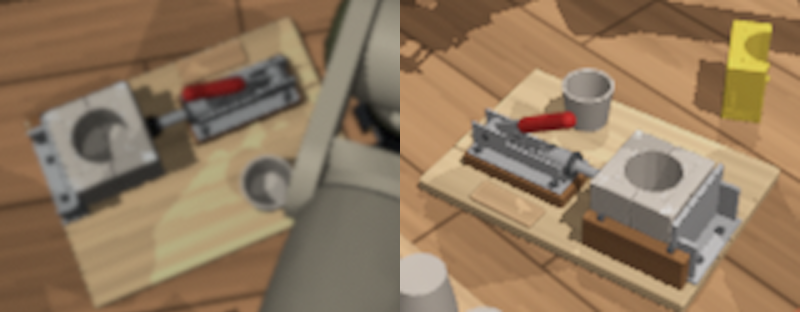

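Both views show the lever down and the halves closed with no gap. The grip end is at about scene (278,248). I'll check the lever angle against that pixel before handing in.

```bash
python3 - <<'E'
from geo import *
import cv2
J=np.load("J.npy")
for n in("scene","top"):
    f=eyes.grab_frame(n);h=cv2.cvtColor(f["pixels"],cv2.COLOR_RGB2HSV)
    m=cv2.inRange(h,(0,190,70),(8,255,255))|cv2.inRange(h,(172,190,70),(180,255,255))
    ys,xs=np.nonzero(m); k=(np.hypot(xs-(265 if n=="scene" else 255),ys-(250 if n=="scene" else 173))<30)
    print(n,"red centroid",xs[k].mean(),ys[k].mean(),"x range",xs[k].min(),xs[k].max(),k.sum())
    for v in(1.2,1.3,1.4,1.5):
        w=world(J,[[0,-113+s*np.cos(2.042-v),60.5+s*np.sin(2.042-v)] for s in(87.5,120)]);print(v,uv(f,w).round(1).tolist())
E
```

```text
scene red centroid 268.3272727272727 248.74545454545455 x range 258 279 110
1.2 [[263.7, 241.2], [270.2, 237.3]]
1.3 [[265.6, 243.7], [272.8, 240.7]]
1.4 [[267.3, 246.2], [275.1, 244.2]]
1.5 [[268.8, 248.8], [277.2, 247.8]]
top red centroid 255.34615384615384 173.15384615384616 x range 245 266 78
1.2 [[259.9, 169.3], [252.0, 169.5]]
1.3 [[258.0, 170.9], [249.3, 171.7]]
1.4 [[256.3, 172.4], [247.0, 173.8]]
1.5 [[254.9, 173.8], [245.1, 175.8]]
```

The lever matches about 1.5 rad in both views, so it is locked. Handing in.

```bash
python3 -c "
from station import job; print(job.close_job())"
```

```text
the job is handed in; nothing more can be done
None
```

The mould is closed and the clamp is locked; I handed the job in about 10.5 s into the 53 s allowed, and no verdict was reported.

- **Front half:** I pushed it with the fingertips along the bed until it stalled against the fence. The last force reading during the push was about 18 N at the wrist (15 N along the push). I then gave two more 2 mm nudges, whose peak force I did not read; the limit is 40 N.
- **Lever:** I pushed the red lever over towards the mould until the force dropped away as it snapped past its dead point.
- **Lever check:** in both camera views the red grip sits where a lever angle of about 1.5 rad would put it, past the 1.42 rad needed.
- **Mould check:** the pictures show the halves closed with no visible gap. The front half is in line with the back half and against the fence. I did not measure its final position in millimetres.
- **Pad force:** I could not measure how hard the pad presses. I inferred it from the lever being locked and the pad touching the mould.
- **Other things:** the cup, the rib and the yellow block looked unmoved in the last close-up. I did not look again at the mug, bowl, jar, mallet and brush, which were outside it. The arm was clear of everything in view when I handed in.

No check failed or disagreed.

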